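Centre a laptop blower fan between the stops of an inspection stage

ROBOT

A 6-joint arm with a two-finger parallel gripper is mounted at the origin on the work surface. World frame = base frame: x ahead of the robot, y to its left, z up, the work surface at z = 0. Lengths are in m, angles in rad, forces in N, time in s.
With the tool pointing down it reaches from about 0.3 to 1 m from the base axis. Payload 5.1 kg.
Tool frame: the origin (TCP) lies midway between the tips of the shut fingers; the grasp point (between the pads) lies 19 mm behind it; z points along the fingers, y is the line along which they close (so a half turn about z gives the same grasp; the last joint's range is limited). The gripper opens to 95 mm and grips with 3 to 60 N. Pads are 20 mm wide; open, the fingers measure 119 mm over their backs; the gripper's body (75 mm by 180 mm) begins 59 mm behind the grasp point.
Start: joints at [-1.192, 0.124, 1.65, -0, 1.367, -0.083], TCP at [0.29, -0.582, 0.215] pointing down, gripper open.
Joint ranges: [-2.61, 2.61], [-1.02, 2.33], [0.03, 2.71], [-1.35, 4.49], [0.32, 2.68], [-2.91, 2.91]. Speed limits (rad/s): [2.57, 2.57, 3.14, 3.14, 3.14, 3.14].

INTERFACE

Orientations are given as a rotation vector (axis times angle).
In Python, from bench import r gives the robot as it stands.
- The arm moves only by the tool play_rows, never from a script. Its argument "deltas" is a list of rows, each an object of numbers: "tx", "ty", "tz": the shift along the world's x, y, z each as a share of 0.12 m, from -1 to 1; "twist": the turn about the world's z as a share of 1.5 rad, from -1 to 1. In form: [{"tx": .., "ty": .., "tz": .., "twist": ..}, ...]. A call has 1 to 8 rows; each row is the pose to reach, as a shift and turn from the pose commanded when the call began; what a row does not reach only later rows make up. A row lasts 1/10 s, in which the tool goes at most 50 mm and 8.59 degrees, less where a joint would pass 70% of its speed; a pose out of reach is approached as far as the arm can. A call with a number of a shift or a turn outside -1 to 1 is refused whole. A call with a gripper value outside its range is refused whole. "grip" is the closure, from 0 (fully open) to 1 (shut), set as the call begins (left out, the last holds). The fingers move at their own pace and stop on an object; the grip force is fixed at half the most. Time passes only in rows, so rows that repeat a pose let the fingers close. It gives the time, the measured TCP pose, the force, the opening and the grip force at its end, in the units of the state.
- r.get_state(): the state, without advancing time (a new reading comes with each control period).
- r.snapshot(name): name is "scene" or "side" or "wrist"; returns (picture, depth): 420x560x3 uint8, red, green, blue; 420x560 float32, m along the optical axis (not along the pixel's ray), 0 where there is no reading.
- r.camera_info(name): a dict with "fx", "fy", "cx", "cy" (pixels), "origin" and "attitude" of the camera in the world. Camera axes: x right, y down, z forward; pixel columns grow to the right and rows downward; lengths in m; the calibration is good to about 2 mm. A picture is of the moment at which its call begins: read the wrist's pose just before it. camera_info takes no time and is no camera call; for the wrist camera it gives the pose at the moment of the call.
- r.sign_off(): hands the job in; it is judged then, once.
The state is a dict: "t": time; "joint_positions": joint angles; "joint_vel": joint speeds; "tau": joint torques, N m; "tcp_pos": TCP position; "tcp_rot": TCP orientation; "wrist_force": force on the tool from outside, world axes, zero at the start; "moment": the same for the moment, N m; "width": opening from 0.0 (shut) to 1.0 (fully open); "grip_force": force on a finger pad.
Only numpy, scipy, OpenCV 4.12 (cv2) and the standard library are available. Lean on these libraries where they do the work, as an engineer would, in place of code of your own. Each camera call takes 0.05 s, during which the arm holds its last target. There are 200 camera calls.

TASK

A heat-spreader bar has been left lying between the stops of the inspection stage: lift it out and leave it lying flat on the floor of the parts tray. Then slide the blower fan along the stage plate, never lifting it, until its outlet edge is flush and square against the back stop and the fan sits midway between the two side stops, with a clear, nearly equal gap on either side. Leave the weight, paste jar, screw dish and screwdriver where they are.

Things in the scene. Friction and masses are not known exactly. Their poses are not given: they have to be found in the camera images.
- stage: Fixed aluminium plate 280 (x) x 260 (y) x 8 mm; origin: centre of its underside, on the table. Steel stops 16 mm high stand on it: a back stop along y, 146 long, inner face at x = 125 mm; two side stops at x = 80 to 125 mm, 16 wide, inner faces at y = 57 and -57 mm. The bay between them is 114 mm wide, open to -x; fine dark lines cross at its centre.
- bay (a point): Point on the plate's top, midway between the side stops, where the fan's origin is when it is centred and flush with the back stop: stage x = 80, y = 0, z = 8 mm; axes as the stage's.
- fan: Loose flat laptop blower fan, dark metal, 90 (its x) x 100 (its y) x 13 mm high, upright sides, round black inlet on top, copper fins on its +x face, the outlet edge. Origin: centre of its underside. About 0.16 kg. Lies flat on the plate in front of the bay, turned and off centre, outlet edge roughly towards the back stop.
- spreader: Loose black ribbed heat-spreader bar, 76 (its x) x 26 (its y) x 5 mm thick, about 30 g, lying flat on the stage plate between the stops. Origin at the centre of its underside.
- tray: Fixed shallow open grey parts tray on the table, outside 140 (its x) x 100 (its y) x 14 mm high, walls and floor 3 mm. Origin at the centre of its underside. It stands left or right of the stage.
- weight: Bystander: small brass weight with a knob, 24 mm diameter, 30 mm high, standing on the stage plate near one side edge, beyond the side stop. Origin at the centre of its underside.
- dish: Bystander: round steel screw dish, 100 mm diameter, 18 mm high, left or right of the stage, on the other side from the tray. Origin at the centre of its underside.
- driver: Bystander: screwdriver with black handle, 160 mm long, lying along its x, handle to -x. Origin midway, on the table.
- jar: Bystander: small white paste jar with black cap, 30 mm diameter, 36 mm high, standing on the stage plate near the other side edge. Origin at the centre of its underside.
Things that resemble listed ones, but are neither listed nor needed, are in the scene too. Of the things that look like the spreader, the middle-sized one is meant. Leave any purple look-alike of the fan alone.

How it is judged:
On the way, in this order (a step that is already met when the one before it is completed fails the run):
1. the spreader bar lies released and flat in the tray (x of spreader in the frame of tray between -0.045 and 0.045 m and y of spreader in the frame of tray between -0.04 and 0.04 m and z of spreader in the frame of tray below 0.01 m and angle between spreader's own z axis and vertical below 0.12 rad and linear speed of spreader below 0.02 m/s and contact force between the fingers and spreader below 0.05 N), for 0.2 s.
2. the fan lies flush against the back stop, square and centred between the side stops (x of fan in the frame of bay between -0.004 and 0.004 m and y of fan in the frame of bay between -0.005 and 0.005 m and z of fan in the frame of bay between -0.003 and 0.003 m and angle between the x axis of fan and the x axis of stage, either way round below 0.06 rad and angle between fan's own z axis and vertical below 0.05 rad and linear speed of fan below 0.01 m/s), for 0.2 s.
At the end, for the whole second after the job is handed in: The spreader bar lies flat on the tray's floor (tilt under 0.12 rad, its centre within 45 mm along and 40 mm across of the tray's centre), released; the fan lies at rest flat on the plate with its origin within 4 mm along x and 5 mm along y of site bay, square to the stage within 0.06 rad (all of step 1 and all of step 2); the robot touches nothing.
It fails at once if the fan is lifted off the plate (more than 15 mm) (z of fan in the frame of bay above 0.015 m).
It fails at once if the fan falls off or tips over the plate's edge (angle between fan's own z axis and vertical above 0.3 rad).
It fails at once if the weight, paste jar, screw dish or screwdriver is moved more than 20 mm (distance of any of weight, dish, driver, jar from where it was at the start of the episode above 0.02 m).
It also fails if it takes over 72 s, if anything falls off the work surface, if the arm or the gripper's body presses on something with over 40 N, if the wrist force passes 120 N, or if a joint passes its speed limit or range.

## Working session

There is one attempt and no reset: what is moved stays moved. The work goes in short steps, Python scripts to look and compute and a tool call to move; the robot and the scene stay as the last step left them, time stands still between calls to the robot, and variables do not carry over. Pictures are saved under pics/ and viewed, at most 10 in all, crops included, and the job is handed in when it is done.

Besides the shell and the picture viewer there is one more tool, called after "Emit:" by a JSON object that holds its "api" and its "payload". play_rows: Moves the arm, as the interface text tells. Shift numbers are shares of 0.12 m and turn numbers shares of 1.5 rad, none past 1 either way. Its arguments: {"type":"object","properties":{"deltas":{"type":"array"},"grip":{"type":"number"}},"required":["deltas"]}

```bash
mkdir -p pics; ls; cat > h.py <<'E'
import numpy as np, cv2
from bench import r
def snap(n,f):
    ci=r.camera_info(n); im,d=r.snapshot(n); cv2.imwrite(f'pics/{f}.png',im[:,:,::-1]); np.savez(f'pics/{f}.npz',im=im,d=d,**{k:np.array(v) for k,v in ci.items()}); return im,d,ci
def load(f): return np.load(f'pics/{f}.npz')
def R(ci):
    a=np.array(ci['attitude'],float)
    return a if a.shape==(3,3) else cv2.Rodrigues(a)[0]
def ray(ci,uv,z):
    uv=np.atleast_2d(uv).astype(float)
    d=np.c_[(uv[:,0]-ci['cx'])/ci['fx'],(uv[:,1]-ci['cy'])/ci['fy'],np.ones(len(uv))]@R(ci).T
    o=np.array(ci['origin']); return o+d*((z-o[2])/d[:,2])[:,None]
def proj(ci,p):
    q=(np.atleast_2d(p)-np.array(ci['origin']))@R(ci)
    return np.c_[q[:,0]/q[:,2]*ci['fx']+ci['cx'],q[:,1]/q[:,2]*ci['fy']+ci['cy']]
E
python3 - <<'E'
from h import *
for n in ('scene','side'):
    im,d,ci=snap(n,n+'0'); print(n,ci)
print(r.get_state())
E
```

```text
pics
scene {'fx': 522.1527125408202, 'fy': 522.1527125408202, 'cx': 282.4351145382848, 'cy': 207.73594666822714, 'origin': array([1.08730404, 0.66900835, 0.70588979]), 'attitude': array([-0.80850008, -2.46905202,  1.18235818])}
side {'fx': 383.31282829575656, 'fy': 383.31282829575656, 'cx': 285.5635941358293, 'cy': 205.66336984372657, 'origin': array([ 0.39420081, -0.47309344,  0.64980833]), 'attitude': array([-2.39964874,  0.49617241, -0.15669811])}
{'t': 0.1, 'joint_positions': array([-1.19161267e+00,  1.24459861e-01,  1.65152147e+00,  1.42996085e-05,
        1.36751514e+00, -8.25986911e-02]), 'joint_vel': array([ 0.00017632, -0.00232543, -0.00310535,  0.0004784 ,  0.00065684,
        0.00087111]), 'tau': array([-3.73803523e-04, -4.18882906e+01, -3.61096358e+01,  7.75584555e-02,
        4.61466657e-02, -7.68567384e-05]), 'tcp_pos': array([ 0.28936707, -0.58138942,  0.21350649]), 'tcp_rot': array([-3.05638976e+00, -7.18502394e-01,  4.19839882e-04]), 'wrist_force': array([ 0.46107304, -0.73457927,  0.36677752]), 'moment': array([0.00854944, 0.04916488, 0.00252804]), 'grip_force': 0.0, 'width': 0.99891829219401}
```

View pics/scene0.png

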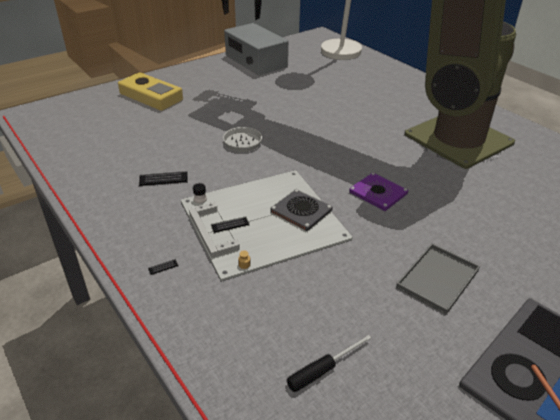

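View pics/side0.png

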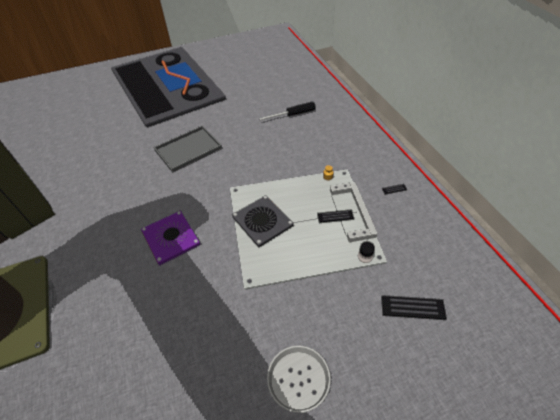

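Side view candidates for the spreader: bar on the stage between the stops (336,216); a larger bar on the table (414,307); a smaller one on the table (395,189). I choose the stage one, which is middle-sized and between the stops. The fan is the dark one at (262,220). The purple one at (171,237) is the decoy. The tray is at (188,148), jar at (367,250), weight at (328,172), dish at (298,379) and driver at (290,112).

```bash
cat > m.py <<'E'
from h import *
def quad(ci,mask,z,seed):
    n,l,st,c=cv2.connectedComponentsWithStats(mask.astype(np.uint8))
    ids=l[seed[1]-4:seed[1]+5,seed[0]-4:seed[0]+5]; ids=ids[ids>0]
    k=np.bincount(ids).argmax()
    cs,_=cv2.findContours((l==k).astype(np.uint8),cv2.RETR_EXTERNAL,cv2.CHAIN_APPROX_NONE)
    ct=max(cs,key=cv2.contourArea)[:,0]
    p=ray(ci,ct,z)[:,:2]
    (cx,cy),(w,h),a=cv2.minAreaRect((p*1000).astype(np.float32))
    if w<h: w,h,a=h,w,a-90
    return round(cx,1),round(cy,1),round(w,1),round(h,1),round(a,1),ct
E
python3 - <<'E'
from m import *
D=load('side0'); im=D['im']; ci=D
hsv=cv2.cvtColor(im,cv2.COLOR_RGB2HSV); V=hsv[...,2]
for n,(u,v) in dict(bar=(336,216),big=(414,300),small=(395,189),fan=(245,222),tray=(188,148),jar=(367,249),w=(328,172),stage=(300,255),table=(200,350)).items(): print(n,hsv[v,u],im[v,u],ray(ci,(u,v),.01)[0])
for n,m,z,s in [('bar',V<60,.013,(336,216)),('big',V<60,.005,(414,300)),('small',V<60,.005,(395,189)),('stage',V>170,.008,(300,255))]: print(n,quad(ci,m,z,s)[:5])
crop=cv2.resize(im[150:300,220:400],None,fx=4,fy=4,interpolation=cv2.INTER_CUBIC); cv2.imwrite('pics/crop.png',crop[:,:,::-1])
E
```

```text
bar [135  11  45] [44 43 45] [ 0.68021922 -0.04495257  0.01      ]
big [120   8  61] [59 59 61] [ 0.71797572 -0.27170357  0.01      ]
small [140  17  46] [45 43 46] [ 0.83727067 -0.02969714  0.01      ]
fan [135  13  38] [37 36 38] [0.49764899 0.01791471 0.01      ]
tray [ 45   5 104] [103 104 102] [0.44324354 0.29731699 0.01      ]
jar [165  18  28] [28 26 27] [ 0.69723883 -0.14357362  0.01      ]
w [ 20 181 145] [145 109  42] [0.72467192 0.07924788 0.01      ]
stage [ 39   9 192] [190 192 185] [ 0.56996268 -0.10313578  0.01      ]
table [150   3  76] [76 75 76] [ 0.34103254 -0.20586344  0.01      ]
bar (677.1, -46.2, 72.5, 24.1, -16.5)
big (710.6, -281.0, 109.3, 37.9, -27.5)
small (839.5, -25.4, 52.2, 16.8, -10.8)
stage (610.5, -26.7, 282.7, 258.7, -11.8)
```

View pics/crop.png

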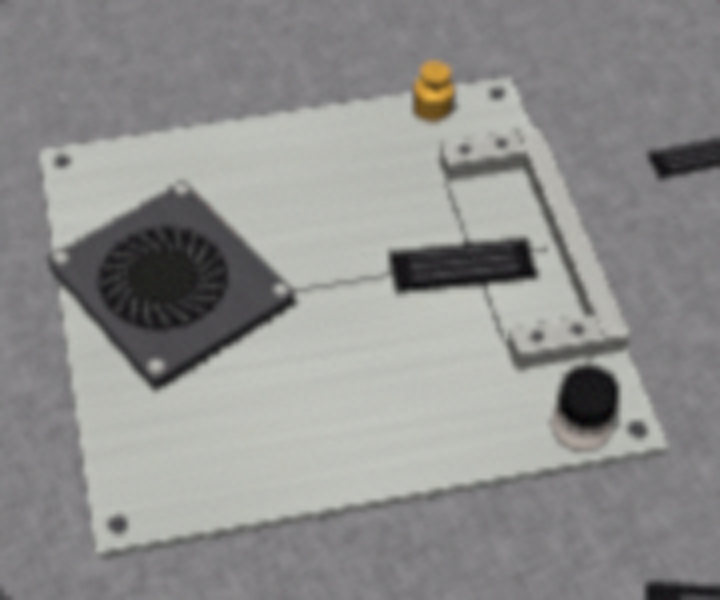

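The bar at crop (463,265) is about 73x24 mm, which makes it the middle-sized one. The dark fan is at (165,280), lying near the plate's -x edge and turned. I'll go above the stage for a close wrist view.

Emit:
{"api": "play_rows", "payload": {"deltas": [{"tx": 0.55, "ty": 0.87, "tz": 0.15, "twist": -0.1}, {"tx": 0.55, "ty": 0.87, "tz": 0.15, "twist": -0.1}, {"tx": 0.55, "ty": 0.87, "tz": 0.15, "twist": -0.1}], "grip": 0.4}}

```text
t: 0.4
tcp_pos: [0.3569, -0.475, 0.2327]
tcp_rot: [-3.102, -0.49, -0.001]
wrist_force: [-0.0, -0.6, 0.1]
width: 0.797
grip_force: 0.0
```

Emit:
{"api": "play_rows", "payload": {"deltas": [{"tx": 0.55, "ty": 0.87, "tz": 0.15, "twist": -0.1}, {"tx": 0.55, "ty": 0.87, "tz": 0.15, "twist": -0.1}, {"tx": 0.55, "ty": 0.87, "tz": 0.15, "twist": -0.1}]}}

```text
t: 0.7
tcp_pos: [0.4229, -0.3704, 0.251]
tcp_rot: [-3.131, -0.257, -0.001]
wrist_force: [-0.5, -1.3, -0.3]
width: 0.609
grip_force: 0.0
```

Emit:
{"api": "play_rows", "payload": {"deltas": [{"tx": 0.55, "ty": 0.87, "tz": 0.15, "twist": -0.1}, {"tx": 0.55, "ty": 0.87, "tz": 0.15, "twist": -0.1}, {"tx": 0.55, "ty": 0.87, "tz": 0.15, "twist": -0.1}]}}

```text
t: 1.0
tcp_pos: [0.4887, -0.266, 0.2689]
tcp_rot: [-3.141, -0.021, -0.001]
wrist_force: [-0.2, 0.4, -0.4]
width: 0.6
grip_force: 0.0
```

Emit:
{"api": "play_rows", "payload": {"deltas": [{"tx": 0.55, "ty": 0.87, "tz": 0.15, "twist": -0.1}, {"tx": 0.55, "ty": 0.87, "tz": 0.15, "twist": -0.1}, {"tx": 0.55, "ty": 0.87, "tz": 0.15, "twist": -0.1}]}}

```text
t: 1.3
tcp_pos: [0.5547, -0.1615, 0.2868]
tcp_rot: [-3.134, 0.214, -0.0]
wrist_force: [0.3, -1.0, 0.1]
width: 0.6
grip_force: 0.0
```

Emit:
{"api": "play_rows", "payload": {"deltas": [{"tx": 0.35, "ty": 0.87, "tz": 0.15, "twist": -0.1}, {"tx": 0.35, "ty": 0.87, "tz": 0.15, "twist": -0.1}, {"tx": 0.35, "ty": 0.87, "tz": 0.15, "twist": -0.1}, {"tx": 0.35, "ty": 0.87, "tz": 0.15, "twist": -0.1}, {"tx": 0.35, "ty": 0.87, "tz": 0.15, "twist": -0.1}]}}

```text
t: 1.8
tcp_pos: [0.5952, -0.0603, 0.304]
tcp_rot: [3.108, -0.45, -0.002]
wrist_force: [-0.9, -0.4, 0.8]
width: 0.603
grip_force: 0.0
```

```bash
python3 - <<'E'
from h import *
print(r.get_state()['t'],r.get_state()['tcp_pos'],r.get_state()['tcp_rot'])
im,d,ci=snap('wrist','w1'); print(ci)
E
```

```text
1.8 [ 0.59518011 -0.06032949  0.30397491] [ 3.10841883e+00 -4.50425721e-01 -1.91606722e-03]
{'fx': 321.9403637071338, 'fy': 321.9403637071338, 'cx': 280.3525734497672, 'cy': 211.4695984153932, 'origin': array([ 0.66725289, -0.08228233,  0.47492618]), 'attitude': array([ 1.76929145, -2.3706833 , -0.32619085])}
```

View pics/w1.png

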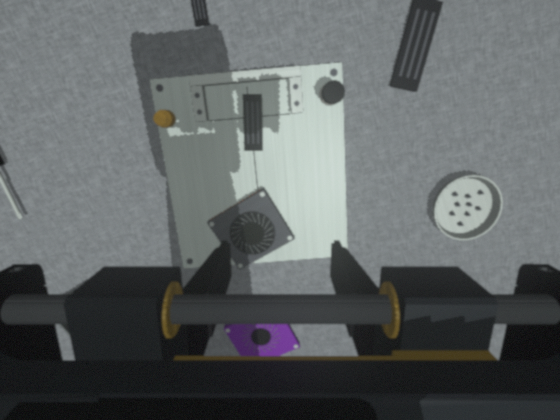

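The wrist view shows the bar at (253,122), the fan at (251,228), the stop frame around (245,98), the weight at (164,118) and the jar at (332,92). Next I'll measure.

```bash
python3 - <<'E'
from m import *
D=load('w1'); im=D['im']; hsv=cv2.cvtColor(im,cv2.COLOR_RGB2HSV); V=hsv[...,2]
for n,(u,v) in dict(bar=(253,122),sh=(232,120),fan=(225,225),fin=(235,208),fin2=(275,210),shadst=(200,200),lit=(320,200)).items(): print(n,hsv[v,u])
for th in (60,80,95):
  for n,z,s in [('bar',.013,(250,122)),('fan',.021,(228,225))]:
    try:
      q=quad(D,V<th,z,s); print(th,n,q[:5])
      if n=='fan' : print(np.round(ray(D,cv2.boxPoints(cv2.minAreaRect(q[5].astype(np.float32))),.021),4)[:,:2].tolist())
    except Exception as e: print(n,e)
crop=np.hstack([cv2.resize(im[170:290,180:320],None,fx=2.8,fy=2.8,interpolation=cv2.INTER_CUBIC),cv2.resize(load('scene0')['im'][170:270,180:345][:,25:165],None,fx=2.8,fy=3.36,interpolation=cv2.INTER_CUBIC)]); cv2.imwrite('pics/c2.png',crop[:,:,::-1])
# tray from side view
S=load('side0'); si=S['im'].astype(int); h=cv2.cvtColor(S['im'],cv2.COLOR_RGB2HSV)
print('tray px', [h[148,u].tolist() for u in range(150,230,6)])
E
```

```text
bar [90 11 70]
sh [ 73  19 118]
fan [96 20 65]
fin [98 15 68]
fin2 [100  15 103]
shadst [ 75  17 123]
lit [ 74  18 213]
bar attempt to get argmax of an empty sequence
60 fan (356.7, 9.1, 1000.8, 380.6, 73.4)
[[0.3176, 0.543], [0.6563, 0.3491], [0.4223, -0.4383], [0.0311, -0.4159]]
80 bar (676.9, -45.2, 71.9, 24.8, -17.5)
80 fan (364.6, 6.7, 1000.8, 397.2, 73.4)
[[0.3176, 0.543], [0.6711, 0.3406], [0.4395, -0.4393], [0.0311, -0.4159]]
95 bar (676.3, -45.2, 73.2, 27.6, -16.5)
95 fan (375.3, 3.5, 1000.8, 419.5, 73.4)
[[0.6909, 0.3293], [0.4623, -0.4406], [0.0311, -0.4159], [0.3176, 0.543]]
tray px [[130, 6, 127], [60, 4, 65], [30, 5, 100], [45, 5, 103], [60, 5, 103], [45, 5, 104], [30, 2, 104], [20, 7, 104], [60, 2, 104], [60, 3, 102], [50, 8, 101], [60, 5, 55], [120, 3, 88], [150, 2, 128]]
```

View pics/c2.png

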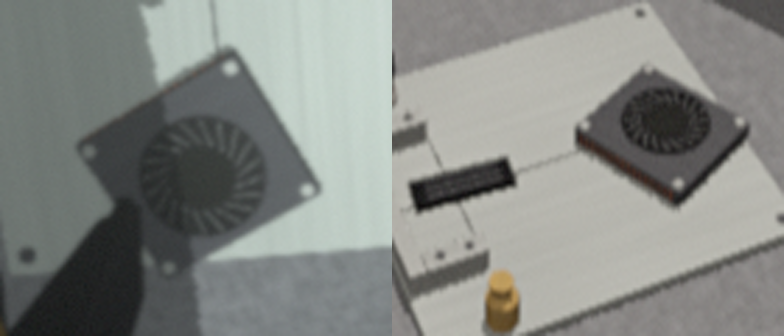

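The scene crop shows the copper outlet face from (577,135) to (675,200), so the fan's +x points diagonally to +x+y of the stage. The bar is at (0.677,-0.0455), yaw -17°, and the tool is already aligned to it. I'll descend on the bar.

Emit:
{"api": "play_rows", "payload": {"deltas": [{"tx": 0.68, "ty": 0.12, "tz": -0.5}, {"tx": 0.68, "ty": 0.12, "tz": -1}, {"tx": 0.68, "ty": 0.12, "tz": -1}, {"tx": 0.68, "ty": 0.12, "tz": -1}]}}

```text
validation failed for argument at $.de...
```

Emit:
{"api": "play_rows", "payload": {"deltas": [{"tz": -1}, {"tz": -1}, {"tz": -1}, {"tz": -1}]}}

```text
validation failed for argument at $.de...
```

```bash
python3 - <<'E'
from m import *
print(r.get_state()['tcp_pos'],r.get_state()['tcp_rot'])
S=load('side0'); 
print(np.round(ray(S,[(155,150),(203,128),(221,148),(174,170)],.014),3))
im,d,ci=snap('wrist','w2'); V=cv2.cvtColor(im,cv2.COLOR_RGB2HSV)[...,2]
print(proj(ci,[[.677,-.0455,.013]]))
im,d,ci=snap('side','s2')
c=np.round(proj(ci,[[.677,-.0455,.013]])[0]).astype(int); print(c)
out=np.hstack([load('w2')['im'],cv2.resize(im[c[1]-70:c[1]+70,c[0]-70:c[0]+70],(420,420))]); out=cv2.resize(out,(784,336)); cv2.imwrite('pics/c3.png',out[:,:,::-1])
E
```

```text
[ 0.59501867 -0.06090442  0.30391043] [ 3.10823164e+00 -4.52247546e-01 -2.09260496e-03]
[[0.366 0.319 0.014]
 [0.498 0.354 0.014]
 [0.518 0.259 0.014]
 [0.394 0.229 0.014]]
[[251.74647196 121.53712425]]
[335 216]
```

View pics/c3.png

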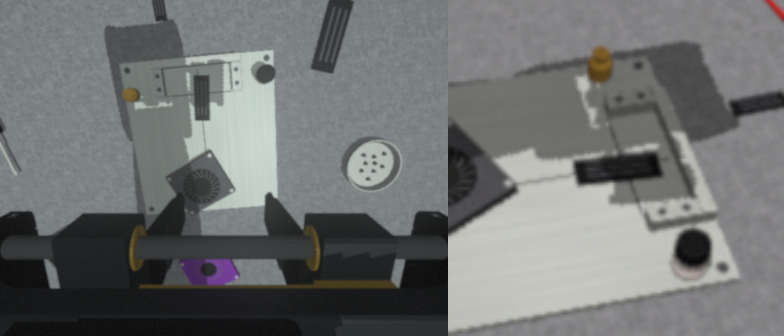

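Both moves were refused by validation and the arm hasn't moved: the bar is still at left-pane (202,97), untouched. I'll resend with every field and floats.

Emit:
{"api": "play_rows", "payload": {"deltas": [{"tx": 0.68, "ty": 0.12, "tz": -0.5, "twist": 0.0}, {"tx": 0.68, "ty": 0.12, "tz": -0.95, "twist": 0.0}, {"tx": 0.68, "ty": 0.12, "tz": -0.95, "twist": 0.0}, {"tx": 0.68, "ty": 0.12, "tz": -0.95, "twist": 0.0}]}}

```text
t: 2.35
tcp_pos: [0.6738, -0.0461, 0.1813]
tcp_rot: [3.109, -0.453, -0.023]
wrist_force: [-0.4, 0.4, -1.4]
width: 0.6
grip_force: 0.0
```

Emit:
{"api": "play_rows", "payload": {"deltas": [{"tx": 0.0, "ty": 0.0, "tz": -0.95, "twist": 0.0}, {"tx": 0.0, "ty": 0.0, "tz": -0.95, "twist": 0.0}, {"tx": 0.0, "ty": 0.0, "tz": -0.95, "twist": 0.0}, {"tx": 0.0, "ty": 0.0, "tz": -0.95, "twist": 0.0}, {"tx": 0.0, "ty": 0.0, "tz": -0.95, "twist": 0.0}]}}

```text
t: 2.85
tcp_pos: [0.6788, -0.0463, 0.0801]
tcp_rot: [3.109, -0.452, 0.007]
wrist_force: [0.3, -1.4, 1.1]
width: 0.599
grip_force: 0.0
```

Emit:
{"api": "play_rows", "payload": {"deltas": [{"tx": -0.01, "ty": 0.0, "tz": -0.3, "twist": 0.0}, {"tx": -0.01, "ty": 0.0, "tz": -0.45, "twist": 0.0}, {"tx": -0.01, "ty": 0.0, "tz": -0.55, "twist": 0.0}, {"tx": -0.01, "ty": 0.0, "tz": -0.55, "twist": 0.0}, {"tx": -0.01, "ty": 0.0, "tz": -0.55, "twist": 0.0}]}}

```text
t: 3.35
tcp_pos: [0.6767, -0.0456, 0.0117]
tcp_rot: [-3.109, 0.451, -0.002]
wrist_force: [0.1, -0.1, -0.1]
width: 0.601
grip_force: 0.0
```

Emit:
{"api": "play_rows", "payload": {"deltas": [{"tx": 0.0, "ty": 0.0, "tz": -0.02, "twist": 0.0}, {"tx": 0.0, "ty": 0.0, "tz": -0.02, "twist": 0.0}]}}

```text
t: 3.55
tcp_pos: [0.6767, -0.0456, 0.0092]
tcp_rot: [3.109, -0.451, 0.002]
wrist_force: [-0.7, -1.2, -0.2]
width: 0.601
grip_force: 0.0
```

Emit:
{"api": "play_rows", "payload": {"deltas": [{"tx": 0.0, "ty": 0.0, "tz": 0.0, "twist": 0.0}, {"tx": 0.0, "ty": 0.0, "tz": 0.0, "twist": 0.0}, {"tx": 0.0, "ty": 0.0, "tz": 0.0, "twist": 0.0}, {"tx": 0.0, "ty": 0.0, "tz": 0.0, "twist": 0.0}, {"tx": 0.0, "ty": 0.0, "tz": 0.0, "twist": 0.0}, {"tx": 0.0, "ty": 0.0, "tz": 0.0, "twist": 0.0}], "grip": 1.0}}

```text
t: 4.15
tcp_pos: [0.676, -0.0455, 0.0083]
tcp_rot: [-3.109, 0.451, -0.0]
wrist_force: [0.9, 0.0, 0.7]
width: 0.265
grip_force: 30.0
```

Emit:
{"api": "play_rows", "payload": {"deltas": [{"tx": 0.0, "ty": 0.0, "tz": 0.2, "twist": 0.0}, {"tx": 0.0, "ty": 0.0, "tz": 0.8, "twist": 0.0}, {"tx": 0.0, "ty": 0.0, "tz": 0.8, "twist": 0.0}, {"tx": 0.0, "ty": 0.0, "tz": 0.8, "twist": 0.0}]}}

```text
t: 4.55
tcp_pos: [0.6793, -0.046, 0.11]
tcp_rot: [-3.109, 0.451, -0.015]
wrist_force: [1.3, -0.3, -1.2]
width: 0.268
grip_force: 30.0
```

Emit:
{"api": "play_rows", "payload": {"deltas": [{"tx": -0.64, "ty": 0.93, "tz": 0.0, "twist": 0.12}, {"tx": -0.64, "ty": 0.93, "tz": 0.0, "twist": 0.12}, {"tx": -0.64, "ty": 0.93, "tz": 0.0, "twist": 0.12}, {"tx": -0.64, "ty": 0.93, "tz": 0.0, "twist": 0.12}]}}

```text
t: 4.95
tcp_pos: [0.5954, 0.0691, 0.1016]
tcp_rot: [-3.137, 0.164, 0.008]
wrist_force: [1.1, -0.5, -0.3]
width: 0.269
grip_force: 30.0
```

Emit:
{"api": "play_rows", "payload": {"deltas": [{"tx": -0.64, "ty": 0.93, "tz": 0.0, "twist": 0.12}, {"tx": -0.64, "ty": 0.93, "tz": 0.0, "twist": 0.12}, {"tx": -0.64, "ty": 0.93, "tz": 0.0, "twist": 0.12}, {"tx": -0.64, "ty": 0.93, "tz": 0.0, "twist": 0.12}]}}

```text
t: 5.35
tcp_pos: [0.5196, 0.1797, 0.1024]
tcp_rot: [3.139, 0.119, -0.005]
wrist_force: [-0.5, -0.3, -0.7]
width: 0.27
grip_force: 30.0
```

Emit:
{"api": "play_rows", "payload": {"deltas": [{"tx": -0.64, "ty": 0.93, "tz": 0.0, "twist": 0.12}, {"tx": -0.64, "ty": 0.93, "tz": 0.0, "twist": 0.12}, {"tx": -0.64, "ty": 0.93, "tz": 0.0, "twist": 0.12}, {"tx": -0.64, "ty": 0.93, "tz": 0.0, "twist": 0.12}, {"tx": -0.64, "ty": 0.93, "tz": 0.0, "twist": 0.12}]}}

```text
t: 5.85
tcp_pos: [0.4459, 0.2888, 0.1035]
tcp_rot: [3.115, 0.396, -0.001]
wrist_force: [-0.0, 0.0, 1.1]
width: 0.266
grip_force: 30.0
```

```bash
python3 - <<'E'
from m import *
im,d,ci=snap('side','s3'); a=snap('scene','sc3')[0]
out=np.hstack([im[100:310,100:400],a[140:350,170:520]]);cv2.imwrite('pics/c4.png',out[:,:,::-1])
V=cv2.cvtColor(im,cv2.COLOR_RGB2HSV)[...,2]
for th in (60,80,90):
  q=quad(ci,V<th,.021,(242,225)); print(th,q[:5]); print(np.round(ray(ci,cv2.approxPolyDP(cv2.convexHull(q[5]),4,True)[:,0],.021)[:,:2],4).tolist())
for n in ('stage',): 
  q=quad(ci,V>165,.008,(300,255));print(q[:5])
E
```

```text
60 (527.6, 4.3, 67.4, 67.1, -74.4)
[[0.5616, 0.0007], [0.5442, -0.0259], [0.5191, -0.0286], [0.5003, -0.0149], [0.4948, 0.0128], [0.5288, 0.0391], [0.5523, 0.0287]]
80 (529.9, -0.5, 99.9, 88.5, -75.4)
[[0.5624, 0.049], [0.5818, -0.0369], [0.4998, -0.0573], [0.478, 0.0347]]
90 (529.8, -0.2, 101.9, 88.7, -75.5)
[[0.5615, 0.0525], [0.5837, -0.0377], [0.4998, -0.0573], [0.4769, 0.0381]]
(610.5, -26.7, 282.8, 258.7, -11.8)
```

View pics/c4.png

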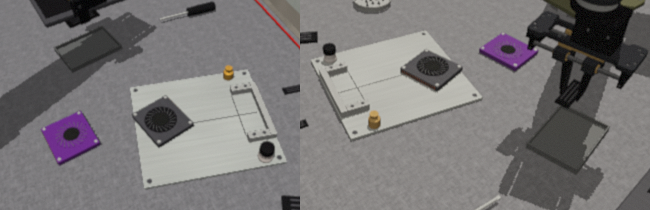

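In the left pane the bar is held over the tray at about (90,45), and the fan sits at (162,118). The fan measures 100x89 mm at (0.530,0.000), with its x axis at about +14.5°. I'll lower the bar into the tray.

Emit:
{"api": "play_rows", "payload": {"deltas": [{"tx": -0.01, "ty": 0.01, "tz": -0.3, "twist": 0.0}, {"tx": -0.01, "ty": 0.01, "tz": -0.6, "twist": 0.0}, {"tx": -0.01, "ty": 0.01, "tz": -0.7, "twist": 0.0}, {"tx": -0.01, "ty": 0.01, "tz": -0.78, "twist": 0.0}, {"tx": -0.01, "ty": 0.01, "tz": -0.81, "twist": 0.0}, {"tx": -0.01, "ty": 0.01, "tz": -0.81, "twist": 0.0}]}}

```text
t: 6.55
tcp_pos: [0.4453, 0.2905, 0.0078]
tcp_rot: [-3.116, -0.394, -0.002]
wrist_force: [-0.1, 0.3, -0.7]
width: 0.269
grip_force: 30.0
```

Emit:
{"api": "play_rows", "payload": {"deltas": [{"tx": 0.0, "ty": 0.0, "tz": -0.015, "twist": 0.0}, {"tx": 0.0, "ty": 0.0, "tz": -0.015, "twist": 0.0}]}}

```text
t: 6.75
tcp_pos: [0.4452, 0.2909, 0.0063]
tcp_rot: [-3.116, -0.395, -0.003]
wrist_force: [1.0, -0.4, 0.1]
width: 0.268
grip_force: 30.0
```

Emit:
{"api": "play_rows", "payload": {"deltas": [{"tx": 0.0, "ty": 0.0, "tz": 0.0, "twist": 0.0}, {"tx": 0.0, "ty": 0.0, "tz": 0.0, "twist": 0.0}, {"tx": 0.0, "ty": 0.0, "tz": 0.0, "twist": 0.0}, {"tx": 0.0, "ty": 0.0, "tz": 0.0, "twist": 0.0}], "grip": 0.55}}

```text
t: 7.15
tcp_pos: [0.4444, 0.2905, 0.0054]
tcp_rot: [-3.117, -0.395, -0.0]
wrist_force: [-0.1, -0.3, -0.0]
width: 0.444
grip_force: 0.0
```

Emit:
{"api": "play_rows", "payload": {"deltas": [{"tx": 0.0, "ty": 0.0, "tz": 0.3, "twist": 0.0}, {"tx": 0.0, "ty": 0.0, "tz": 0.95, "twist": 0.0}, {"tx": 0.0, "ty": 0.0, "tz": 0.95, "twist": 0.0}, {"tx": 0.0, "ty": 0.0, "tz": 0.95, "twist": 0.0}]}}

```text
t: 7.55
tcp_pos: [0.4478, 0.2923, 0.1253]
tcp_rot: [-3.113, -0.394, -0.016]
wrist_force: [0.8, 0.5, -0.1]
width: 0.453
grip_force: 0.0
```

Emit:
{"api": "play_rows", "payload": {"deltas": [{"tx": 0.0, "ty": 0.0, "tz": 0.95, "twist": 0.0}, {"tx": 0.0, "ty": 0.0, "tz": 0.95, "twist": 0.0}, {"tx": 0.0, "ty": 0.0, "tz": 0.95, "twist": 0.0}, {"tx": 0.0, "ty": 0.0, "tz": 0.95, "twist": 0.0}], "grip": 0.0}}

```text
t: 7.95
tcp_pos: [0.4456, 0.2911, 0.2357]
tcp_rot: [-3.115, -0.394, -0.007]
wrist_force: [-0.2, 1.1, -0.5]
width: 0.729
grip_force: 0.0
```

```bash
python3 - <<'E'
from m import *
im,d,ci=snap('side','s4'); V=cv2.cvtColor(im,cv2.COLOR_RGB2HSV)[...,2]
c=np.round(proj(ci,[[.445,.29,.008]])[0]).astype(int); print(c, V[c[1]-1:c[1]+2,c[0]-30:c[0]+30:3])
for th in (50,60):
  try: print(quad(ci,V<th,.008,c)[:5])
  except Exception as e: print(e)
cv2.imwrite('pics/c5.png',cv2.resize(im[c[1]-50:c[1]+50,c[0]-60:c[0]+60],None,fx=4,fy=4)[:,:,::-1])
print(r.get_state()['tcp_pos'])
E
```

```text
[190 150] [[ 97  99  98  98  71  55  57  56  37  26  31  31  28  17  28  53  58  52
   42  41]
 [ 99 100  98  91  60  58  58  45  29  27  30  26  17  18  44  58  56  46
   38  47]
 [ 99  99  96  70  58  58  52  32  24  31  27  21  19  39  56  58  47  39
   43  57]]
(447.0, 288.1, 77.7, 34.2, 14.0)
(442.9, 300.0, 143.3, 111.7, 14.4)
[0.44438369 0.29049622 0.23281121]
```

View pics/c5.png

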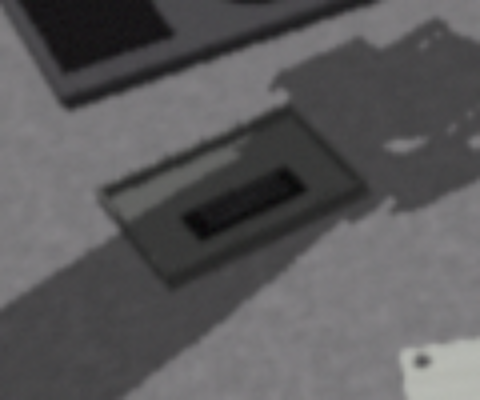

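The bar lies flat inside the tray at crop (243,203), aligned with it. Now I'll move above the fan with the tool turned so that it closes along the fan's x.

Emit:
{"api": "play_rows", "payload": {"deltas": [{"tx": 0.26, "ty": -0.89, "tz": 0.17, "twist": 0.35}, {"tx": 0.26, "ty": -0.89, "tz": 0.17, "twist": 0.35}, {"tx": 0.26, "ty": -0.89, "tz": 0.17, "twist": 0.35}, {"tx": 0.26, "ty": -0.89, "tz": 0.17, "twist": 0.35}]}}

```text
t: 8.4
tcp_pos: [0.4751, 0.1809, 0.2503]
tcp_rot: [2.907, 1.192, -0.008]
wrist_force: [-0.2, 0.1, 0.1]
width: 0.996
grip_force: 0.0
```

Emit:
{"api": "play_rows", "payload": {"deltas": [{"tx": 0.26, "ty": -0.89, "tz": 0.17, "twist": 0.35}, {"tx": 0.26, "ty": -0.89, "tz": 0.17, "twist": 0.35}, {"tx": 0.26, "ty": -0.89, "tz": 0.17, "twist": 0.35}, {"tx": 0.26, "ty": -0.89, "tz": 0.17, "twist": 0.35}]}}

```text
t: 8.8
tcp_pos: [0.5063, 0.0742, 0.2706]
tcp_rot: [-2.496, -1.903, 0.007]
wrist_force: [0.3, 0.1, 0.2]
width: 1.001
grip_force: 0.0
```

Emit:
{"api": "play_rows", "payload": {"deltas": [{"tx": 0.26, "ty": -0.89, "tz": 0.17, "twist": 0.35}, {"tx": 0.26, "ty": -0.89, "tz": 0.17, "twist": 0.35}, {"tx": 0.26, "ty": -0.89, "tz": 0.17, "twist": 0.35}, {"tx": 0.26, "ty": -0.89, "tz": 0.17, "twist": 0.35}, {"tx": 0.26, "ty": -0.89, "tz": 0.17, "twist": 0.35}, {"tx": 0.26, "ty": -0.89, "tz": 0.17, "twist": 0.35}, {"tx": 0.26, "ty": -0.89, "tz": 0.17, "twist": 0.35}]}}

```text
t: 9.5
tcp_pos: [0.5374, -0.0293, 0.2927]
tcp_rot: [-1.919, -2.484, 0.002]
wrist_force: [0.6, 0.9, 0.4]
width: 0.997
grip_force: 0.0
```

```bash
python3 - <<'E'
from m import *
s=r.get_state(); print(s['tcp_pos'],s['tcp_rot'],s['joint_positions'],s['width'])
im,d,ci=snap('wrist','w5'); 
print(proj(ci,[[.53,0,.021],[.6105,-.0267,.008]]))
E
```

```text
[ 0.53737683 -0.02934016  0.29269837] [-1.91899865e+00 -2.48435490e+00  1.95851062e-03] [-1.54338805e-01 -1.60688153e-01  1.80104168e+00  6.11136145e-05
  1.50393658e+00 -4.09730174e-01] 0.9970090972675368
[[282.15414512 155.89681143]
 [331.51702203 187.31833232]]
```

View pics/w5.png

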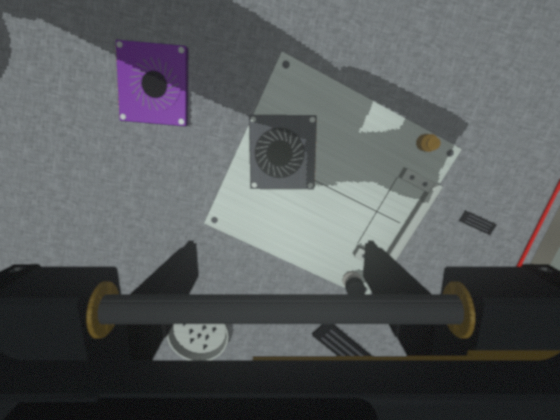

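The wrist view shows the fan square in the picture, (250,115)–(316,188), with stage corners at (285,52), (461,150) and (207,222). Next I'll measure the fan and stage accurately.

```bash
python3 - <<'E'
from m import *
D=load('w5'); im=D['im']; g=cv2.cvtColor(im,cv2.COLOR_RGB2GRAY)
V=im.max(2)
print(V[150,240:325:3], V[105:195:3,300])
for th in (75,90,105): print('fan',th,quad(D,V<th,.021,(256,150))[:5])
# screws
pts=[]
for u,v in [(252,119),(312,119),(313,184),(254,185)]:
    w=g[v-5:v+6,u-5:u+6].astype(float); # bright blob within dark
    yy,xx=np.mgrid[-5:6,-5:6]; k=(w>120)&(xx**2+yy**2<=16); pts.append((u+(xx*k).sum()/k.sum(),v+(yy*k).sum()/k.sum()))
P=ray(D,pts,.021)[:,:2]; print('screws',np.round(pts,1).tolist(),np.round(P,4).tolist(),P.mean(0)); 
for a,b in ((0,1),(3,2),(3,0),(2,1)): print(np.degrees(np.arctan2(*(P[b]-P[a])[::-1])),np.linalg.norm(P[b]-P[a]))
c=cv2.cornerSubPix(g,np.float32([(284,53),(460,150),(207,222)]).reshape(-1,1,2),(6,6),(-1,-1),(3,50,.01))[:,0]
C=ray(D,c,.008)[:,:2]; print('corners',c.tolist(),C.tolist(),'centre',(C[1]+C[2])/2,[ (np.linalg.norm(C[i]-C[0]),np.degrees(np.arctan2(*(C[i]-C[0])[::-1]))) for i in (1,2)])
E
```

```text
[193 192 193 135 101  73  67  67  83  64  58  58  57  56  57  58  54  58
  84  64  71  71  67  66  68  91 122 120 119] [123 123 122 107  63  66  67  66  64  66  66  73  64  89  61  71  72  65
  76  61  78  90  97  98  98  98  99  97 154 191]
fan 75 (531.0, 10.2, 87.0, 80.6, -76.6)
fan 90 (451.2, 69.0, 599.2, 184.6, -5.9)
fan 105 (449.1, 60.3, 596.3, 199.1, -8.9)
screws [[251.9, 119.9], [nan, nan], [315.2, 185.6], [253.7, 185.2]] [[0.4793, 0.0356], [nan, nan], [0.5851, -0.0281], [0.5018, -0.0493]] [nan nan]
nan nan
14.256645722061341 0.08594236180217425
104.87507532934845 0.08777674232769797
nan nan
corners [[281.52349853515625, 51.05884552001953], [460.0, 150.0], [206.54722595214844, 221.80899047851562]] [[0.4956070475207187, 0.12811167300025444], [0.7681346440174979, 0.06914667813816439], [0.44632472111109267, -0.1234238281075139]] centre [ 0.60722968 -0.02713857] [(np.float64(0.27883357307074336), np.float64(-12.208524356696573)), (np.float64(0.2563178807923494), np.float64(-101.08530845677629))]<stdin>:10: RuntimeWarning: invalid value encountered in scalar divide
```

```bash
cat > fanfit.py <<'E'
from h import *
def screws(f,c,yaw,z=.021,k=5,rad=6):
    D=load(f); g=cv2.cvtColor(D['im'],cv2.COLOR_RGB2GRAY).astype(np.float32)
    L=-cv2.Laplacian(cv2.GaussianBlur(g,(0,0),1.3),cv2.CV_32F)
    cs,sn=np.cos(yaw),np.sin(yaw); out=[]
    for sx,sy in ((1,1),(1,-1),(-1,-1),(-1,1)):
        x,y=.041*sx,.045*sy; p=[c[0]+cs*x-sn*y,c[1]+sn*x+cs*y,z]
        u,v=np.round(proj(D,[p])[0]).astype(int)
        w=L[v-rad:v+rad+1,u-rad:u+rad+1]; j,i=np.unravel_index(w.argmax(),w.shape); v0,u0=v-rad+j,u-rad+i
        a=L[v0-1:v0+2,u0-1:u0+2]; du=(a[1,2]-a[1,0])/2/(2*a[1,1]-a[1,2]-a[1,0]); dv=(a[2,1]-a[0,1])/2/(2*a[1,1]-a[0,1]-a[2,1])
        out.append((u0+du,v0+dv))
    P=ray(D,out,z)[:,:2]; e=(P[0]+P[1]-P[2]-P[3]); n=(P[0]+P[3]-P[1]-P[2])
    return np.round(out,1).tolist(),np.round(P.mean(0),4),np.degrees(np.arctan2(e[1],e[0])),np.degrees(np.arctan2(-n[0],n[1])),np.linalg.norm(e)/2,np.linalg.norm(n)/2
E
python3 - <<'E'
from fanfit import *
for f in ('w5','side0','s4','scene0'): print(f,*screws(f,(.53,.0055),np.radians(14.5)))
E
```

```text
w5 [[311.6, 119.4], [316.2, 186.7], [254.0, 184.3], [251.9, 119.8]] [0.5309 0.0036] 13.593857277893264 17.70796176392007 0.08293977617832345 0.08868999108402886
side0 [[271.1, 197.8], [289.4, 222.1], [258.6, 241.0], [234.8, 214.0]] [0.5345 0.0033] 10.429046639774118 11.144835234209514 0.08214507854750437 0.0826668781515634
s4 [[271.1, 197.9], [289.4, 222.2], [258.6, 241.0], [234.8, 214.0]] [0.5345 0.0032] 10.409205714212165 11.163841523607939 0.08211758705426064 0.08262727655963074
scene0 [[306.8, 224.3], [273.6, 207.0], [302.1, 190.0], [328.8, 205.8]] [0.5276 0.007 ] 11.298857514703899 11.609068022107842 0.08258364963344267 0.08236330478007771
```

```bash
sed -i 's/\.045\*sy/.041*sy/' fanfit.py; python3 - <<'E'
from fanfit import *
for f in ('w5','w1','side0','scene0'): print(f,*screws(f,(.531,.005),np.radians(11),rad=4))
print(proj(load('side0'),[[.531,.005,.021]]))
# fan top outline edges in w5, expected 90x100 at (.531,.005), yaw 11: corners
D=load('w5')
for y in (11,14.5):
  a=np.radians(y);c,s=np.cos(a),np.sin(a)
  print(y,np.round(proj(D,[[.531+c*x-s*yy,.005+s*x+c*yy,.021] for x,yy in ((.045,.05),(.045,-.05),(-.045,-.05),(-.045,.05))]),1).tolist())
g=cv2.cvtColor(D['im'],cv2.COLOR_RGB2GRAY).astype(int)
for v in (128,150,174): print(v,g[v,244:258],g[v,308:322])
for u in (262,283,304): print(u,g[109:122,u],g[180:194,u])
E
```

```text
w5 [[311.6, 119.4], [309.9, 184.3], [254.0, 184.3], [251.9, 119.8]] [0.5285 0.0039] 14.79636023729098 14.828196200152927 0.07844925786857428 0.08689342583401558
w1 [[211.8, 224.8], [261.9, 193.8], [289.1, 237.2], [239.9, 265.1]] [0.5282 0.0043] 14.52288355977195 15.095987864943547 0.07686932580302624 0.0881146391338192
side0 [[271.1, 197.8], [289.4, 222.1], [258.6, 241.0], [234.8, 214.0]] [0.5345 0.0033] 10.429046639774118 11.144835234209514 0.08214507854750437 0.0826668781515634
scene0 [[306.8, 224.3], [273.6, 207.0], [302.1, 190.0], [328.8, 205.8]] [0.5276 0.007 ] 11.298857514703899 11.609068022107842 0.08258364963344267 0.08236330478007771
[[261.6248997  218.16952422]]
11 [[320.3, 116.4], [313.5, 190.6], [249.3, 186.6], [252.1, 111.9]]
14.5 [[318.2, 114.1], [315.8, 188.7], [251.5, 188.5], [249.8, 114.0]]
128 [126 131 145 164 160 127 101  97  98  96  95  95  94  95] [ 63  63  62  64  62  64  67  71  91 108 116 116 115 117]
150 [189 189 188 183 167 132 101  97  97  92  84  71  67  63] [ 65  64  65  64  66  68  73  90 109 118 119 119 116 117]
174 [187 188 188 189 185 165 126 102  98  99  99  98  98  99] [ 70  69  70  70  70  74  91 108 117 120 120 120 120 118]
262 [118 116 116 116 112  94  75  65  63  62  64  62  64] [ 97 101  97  97  98  98  98  99 116 153 181 190 191 189]
283 [117 118 117 119 111  96  73  65  63  64  64  65  64] [ 97  96  96  96  98  97  97 101 118 152 180 191 192 192]
304 [120 119 118 119 117 107  83  66  65  65  65  65  64] [ 93  95  95  94  94  96  96  98 118 153 176 184 186 186]
```

```bash
sed -i 's/\.041\*sx,\.041\*sy/.039*sx,.044*sy/' fanfit.py; python3 - <<'E'
from fanfit import *
for f in ('w5','side0','scene0'):
  for rad in (2,3): print(f,*screws(f,(.5295,.0045),np.radians(14.7),rad=rad))
E
```

```text
w5 [[311.6, 119.4], [309.9, 184.3], [254.0, 184.3], [251.9, 119.8]] [0.5285 0.0039] 14.775001684069652 14.823091290463632 0.07845701895118931 0.08686417489642176
w5 [[311.6, 119.4], [309.9, 184.3], [254.0, 184.3], [251.9, 119.8]] [0.5285 0.0039] 14.775001684069652 14.823091290463632 0.07845701895118931 0.08686417489642176
side0 [[264.8, 196.8], [289.4, 222.1], [258.6, 241.0], [234.8, 214.0]] [0.5316 0.0053] 14.23863229702622 14.272329661653675 0.07745022007995522 0.08800419541905152
side0 [[264.8, 196.8], [289.4, 222.1], [258.6, 241.0], [234.8, 214.0]] [0.5316 0.0053] 14.23863229702622 14.272329661653675 0.07745022007995522 0.08800419541905152
scene0 [[306.8, 224.3], [273.6, 207.0], [297.0, 189.0], [328.8, 205.8]] [0.5293 0.0046] 15.108066348883055 13.164875609124556 0.08034984649646854 0.08774661270006257
scene0 [[306.8, 224.3], [273.6, 207.0], [297.0, 189.0], [328.8, 205.8]] [0.5293 0.0046] 15.108066348883055 13.164875609124556 0.08034984649646854 0.08774661270006257
```

The three cameras give the fan at (0.5298, 0.0046), yaw 14.5°, and the stage centre at (0.6086,-0.0269), yaw -11.8°. I'll descend over the fan, open, with the fingers along its x.

Emit:
{"api": "play_rows", "payload": {"deltas": [{"tx": -0.063, "ty": 0.283, "tz": -0.4, "twist": 0.0}, {"tx": -0.063, "ty": 0.283, "tz": -0.96, "twist": 0.0}, {"tx": -0.063, "ty": 0.283, "tz": -0.96, "twist": 0.0}, {"tx": -0.063, "ty": 0.283, "tz": -0.96, "twist": 0.0}], "grip": 0.0}}

```text
t: 9.95
tcp_pos: [0.5269, 0.0052, 0.1739]
tcp_rot: [-1.914, -2.481, 0.008]
wrist_force: [-0.5, 0.2, -0.4]
width: 0.997
grip_force: 0.0
```

Emit:
{"api": "play_rows", "payload": {"deltas": [{"tx": 0.0, "ty": 0.0, "tz": -0.4, "twist": 0.0}, {"tx": 0.0, "ty": 0.0, "tz": -0.8, "twist": 0.0}, {"tx": 0.0, "ty": 0.0, "tz": -0.96, "twist": 0.0}, {"tx": 0.0, "ty": 0.0, "tz": -0.96, "twist": 0.0}, {"tx": 0.0, "ty": 0.0, "tz": -0.96, "twist": 0.0}]}}

```text
t: 10.45
tcp_pos: [0.5321, 0.004, 0.0663]
tcp_rot: [1.918, 2.485, 0.003]
wrist_force: [0.8, 0.1, 0.3]
width: 1.003
grip_force: 0.0
```

Emit:
{"api": "play_rows", "payload": {"deltas": [{"tx": 0.0, "ty": 0.0, "tz": -0.15, "twist": 0.0}, {"tx": 0.0, "ty": 0.0, "tz": -0.28, "twist": 0.0}, {"tx": 0.0, "ty": 0.0, "tz": -0.28, "twist": 0.0}, {"tx": 0.0, "ty": 0.0, "tz": -0.28, "twist": 0.0}]}}

```text
t: 10.85
tcp_pos: [0.531, 0.004, 0.0313]
tcp_rot: [1.919, 2.486, 0.001]
wrist_force: [-0.1, -0.3, 0.2]
width: 1.001
grip_force: 0.0
```

Emit:
{"api": "play_rows", "payload": {"deltas": [{"tx": -0.01, "ty": 0.0, "tz": -0.04, "twist": 0.0}, {"tx": -0.01, "ty": 0.0, "tz": -0.07, "twist": 0.0}, {"tx": -0.01, "ty": 0.0, "tz": -0.085, "twist": 0.0}, {"tx": -0.01, "ty": 0.0, "tz": -0.095, "twist": 0.0}, {"tx": -0.01, "ty": 0.0, "tz": -0.095, "twist": 0.0}]}}

```text
t: 11.35
tcp_pos: [0.5291, 0.004, 0.0189]
tcp_rot: [-1.92, -2.487, 0.0]
wrist_force: [0.0, -0.6, 0.5]
width: 0.998
grip_force: 0.0
```

No contact at z = 0.0189, which is below the fan's top, so the fingers straddle it. I'll go down further and close.

Emit:
{"api": "play_rows", "payload": {"deltas": [{"tx": 0.0, "ty": 0.0, "tz": -0.03, "twist": 0.0}, {"tx": 0.0, "ty": 0.0, "tz": -0.06, "twist": 0.0}, {"tx": 0.0, "ty": 0.0, "tz": -0.06, "twist": 0.0}, {"tx": 0.0, "ty": 0.0, "tz": -0.06, "twist": 0.0}]}}

```text
t: 11.75
tcp_pos: [0.529, 0.0041, 0.0116]
tcp_rot: [-1.919, -2.486, 0.0]
wrist_force: [-0.1, 0.3, 0.3]
width: 0.999
grip_force: 0.0
```

Emit:
{"api": "play_rows", "payload": {"deltas": [{"tx": 0.0, "ty": 0.0, "tz": 0.0, "twist": 0.0}, {"tx": 0.0, "ty": 0.0, "tz": 0.0, "twist": 0.0}, {"tx": 0.0, "ty": 0.0, "tz": 0.0, "twist": 0.0}, {"tx": 0.0, "ty": 0.0, "tz": 0.0, "twist": 0.0}], "grip": 0.2}}

```text
t: 12.15
tcp_pos: [0.5293, 0.0041, 0.0119]
tcp_rot: [1.92, 2.487, 0.0]
wrist_force: [1.1, -0.5, -0.7]
width: 0.946
grip_force: 30.0
```

The fan is gripped, with the opening at 89.9 mm. I'll slide it slowly, turning it square on the way.

Emit:
{"api": "play_rows", "payload": {"deltas": [{"tx": 0.05, "ty": -0.02, "tz": 0.0, "twist": -0.04}, {"tx": 0.12, "ty": -0.04, "tz": 0.0, "twist": -0.09}, {"tx": 0.2, "ty": -0.06, "tz": 0.0, "twist": -0.14}, {"tx": 0.28, "ty": -0.09, "tz": 0.0, "twist": -0.19}, {"tx": 0.36, "ty": -0.12, "tz": 0.0, "twist": -0.24}, {"tx": 0.44, "ty": -0.14, "tz": 0.0, "twist": -0.28}, {"tx": 0.5, "ty": -0.16, "tz": 0.0, "twist": -0.306}, {"tx": 0.56, "ty": -0.18, "tz": 0.0, "twist": -0.306}]}}

```text
t: 12.95
tcp_pos: [0.5966, -0.0176, 0.012]
tcp_rot: [-2.435, -1.985, 0.001]
wrist_force: [-0.4, -0.2, 0.9]
width: 0.942
grip_force: 30.0
```

Emit:
{"api": "play_rows", "payload": {"deltas": [{"tx": 0.0, "ty": 0.0, "tz": 0.0, "twist": 0.0}, {"tx": 0.0, "ty": 0.0, "tz": 0.0, "twist": 0.0}]}}

```text
t: 13.15
tcp_pos: [0.5967, -0.0177, 0.012]
tcp_rot: [2.434, 1.985, 0.001]
wrist_force: [0.8, -0.6, -0.2]
width: 0.945
grip_force: 30.0
```

```bash
python3 - <<'E'
from fanfit import *
s=r.get_state(); print(s['t'],s['tcp_pos'],s['tcp_rot'],s['wrist_force'],s['width'])
snap('side','s6'); snap('scene','sc6')
c=s['tcp_pos'][:2]
for f in ('s6','sc6'): print(f,*screws(f,c,np.radians(-11.8),rad=3))
E
```

```text
13.15 [ 0.59669159 -0.01766775  0.01195775] [2.43416532e+00 1.98525087e+00 5.61294121e-04] [ 0.76306565 -0.56317265 -0.16899652] 0.9449689118677621
s6 [[306.7, 196.9], [318.3, 228.9], [281.3, 235.2], [277.0, 202.0]] [ 0.5994 -0.0164] -11.424898973232823 -13.182372805934607 0.07128123847908047 0.0888065339806454
sc6 [[260.5, 230.3], [241.3, 201.7], [277.1, 195.2], [295.2, 220.5]] [ 0.5965 -0.0216] -15.565838803945548 -11.827588171531815 0.0782434989675217 0.09730488551578748
```

Emit:
{"api": "play_rows", "payload": {"deltas": [{"tx": 0.05, "ty": -0.015, "tz": 0.0, "twist": -0.002}, {"tx": 0.12, "ty": -0.036, "tz": 0.0, "twist": -0.002}, {"tx": 0.2, "ty": -0.061, "tz": 0.0, "twist": -0.002}, {"tx": 0.28, "ty": -0.086, "tz": 0.0, "twist": -0.002}, {"tx": 0.36, "ty": -0.111, "tz": 0.0, "twist": -0.002}, {"tx": 0.44, "ty": -0.135, "tz": 0.0, "twist": -0.002}, {"tx": 0.51, "ty": -0.157, "tz": 0.0, "twist": -0.002}, {"tx": 0.56, "ty": -0.174, "tz": 0.0, "twist": -0.002}]}}

```text
t: 14.05
tcp_pos: [0.6645, -0.0387, 0.012]
tcp_rot: [-2.438, -1.981, 0.0]
wrist_force: [-2.6, 1.1, 5.1]
width: 0.948
grip_force: 30.0
```

Emit:
{"api": "play_rows", "payload": {"deltas": [{"tx": 0.0, "ty": 0.0, "tz": 0.0, "twist": 0.0}, {"tx": 0.0, "ty": 0.0, "tz": 0.0, "twist": 0.0}]}}

```text
t: 14.25
tcp_pos: [0.6644, -0.0387, 0.012]
tcp_rot: [2.437, 1.98, 0.002]
wrist_force: [2.6, -0.1, 1.8]
width: 0.943
grip_force: 30.0
```

Emit:
{"api": "play_rows", "payload": {"deltas": [{"tx": 0.0, "ty": 0.0, "tz": 0.0, "twist": 0.0}, {"tx": 0.0, "ty": 0.0, "tz": 0.0, "twist": 0.0}, {"tx": 0.0, "ty": 0.0, "tz": 0.0, "twist": 0.0}, {"tx": 0.0, "ty": 0.0, "tz": 0.0, "twist": 0.0}], "grip": 0.0}}

```text
t: 14.65
tcp_pos: [0.6631, -0.0383, 0.0115]
tcp_rot: [-2.438, -1.981, 0.001]
wrist_force: [-0.5, -0.1, -0.6]
width: 0.996
grip_force: 0.0
```

Emit:
{"api": "play_rows", "payload": {"deltas": [{"tx": 0.0, "ty": 0.0, "tz": 0.04, "twist": 0.0}, {"tx": 0.0, "ty": 0.0, "tz": 0.1, "twist": 0.0}, {"tx": 0.0, "ty": 0.0, "tz": 0.4, "twist": 0.0}, {"tx": 0.0, "ty": 0.0, "tz": 0.8, "twist": 0.0}, {"tx": 0.0, "ty": 0.0, "tz": 0.95, "twist": 0.0}, {"tx": 0.0, "ty": 0.0, "tz": 0.95, "twist": 0.0}]}}

```text
t: 15.25
tcp_pos: [0.6666, -0.0388, 0.1315]
tcp_rot: [2.433, 1.977, 0.01]
wrist_force: [0.6, -0.6, 0.4]
width: 0.995
grip_force: 0.0
```

Fan released. I'll raise, turn -90° for the push pose, and look.

Emit:
{"api": "play_rows", "payload": {"deltas": [{"tx": -0.29, "ty": 0.06, "tz": 0.7, "twist": -0.523}, {"tx": -0.29, "ty": 0.06, "tz": 0.7, "twist": -0.523}, {"tx": -0.29, "ty": 0.06, "tz": 0.7, "twist": -0.523}, {"tx": -0.29, "ty": 0.06, "tz": 0.7, "twist": -0.523}, {"tx": -0.29, "ty": 0.06, "tz": 0.7, "twist": -0.523}, {"tx": -0.29, "ty": 0.06, "tz": 0.7, "twist": -0.523}], "grip": 0.37}}

```text
t: 15.85
tcp_pos: [0.6277, -0.0311, 0.2073]
tcp_rot: [-3.01, -0.893, 0.005]
wrist_force: [0.2, -0.5, -0.4]
width: 0.636
grip_force: 0.0
```

Emit:
{"api": "play_rows", "payload": {"deltas": [{"tx": -0.29, "ty": 0.06, "tz": 0.7, "twist": -0.523}, {"tx": -0.29, "ty": 0.06, "tz": 0.7, "twist": -0.523}, {"tx": -0.29, "ty": 0.06, "tz": 0.7, "twist": -0.523}, {"tx": -0.29, "ty": 0.06, "tz": 0.7, "twist": -0.523}, {"tx": -0.29, "ty": 0.06, "tz": 0.7, "twist": -0.523}, {"tx": -0.29, "ty": 0.06, "tz": 0.7, "twist": -0.523}, {"tx": -0.29, "ty": 0.06, "tz": 0.7, "twist": -0.523}]}}

```text
t: 16.55
tcp_pos: [0.5933, -0.024, 0.2914]
tcp_rot: [-3.125, 0.32, 0.006]
wrist_force: [0.0, 0.1, -0.4]
width: 0.631
grip_force: 0.0
```

```bash
python3 - <<'E'
from fanfit import *
s=r.get_state(); print(s['t'],s['tcp_pos'],s['tcp_rot'],s['joint_positions'],s['width'])
a=np.radians(-11.8); ex=np.array([np.cos(a),np.sin(a)]); ey=np.array([-ex[1],ex[0]])
for f in ('wrist','side','scene'):
  snap(f,f+'7'); q=screws(f+'7',(.6631,-.0383),a,rad=3); p=q[1]-np.array([.6086,-.0269]); print(f,*q,'stage xy',p@ex,p@ey)
print(r.camera_info('wrist')['origin'])
W=load('wrist7'); S=np.array([.6086,-.0269])
for n,x,y,z in (('fanfront',.102,0,.021),('backstop inner',.125,0,.024),('side+',.1,.057,.024),('side-',.1,-.057,.024),('fan+y',.057,.05,.021),('fan-y',.057,-.05,.021)): print(n,proj(W,[[*(S+x*ex+y*ey),z]])[0].round(1))
E
```

```text
16.55 [ 0.59327852 -0.02397344  0.29136665] [-3.12516488  0.31995367  0.00574827] [-1.30772147e-01 -3.37358502e-02  1.68544018e+00 -1.84611967e-05
  1.49354887e+00  1.64407424e+00] 0.6314522179556736
wrist [[244.9, 92.2], [314.1, 91.9], [312.1, 153.1], [248.1, 152.6]] [ 0.663  -0.0389] -11.101624295142202 -11.823303549208738 0.07750138843887182 0.08791823972282853 stage xy 0.05570433857073715 -0.000621823444946821
side [[340.8, 193.9], [352.7, 225.9], [316.0, 232.1], [306.5, 200.2]] [ 0.6661 -0.0378] -11.21620491696038 -12.437329068193694 0.0772998538369562 0.08804402250888783 stage xy 0.058513881818872404 0.001088868443400578
scene [[225.9, 238.0], [211.3, 211.9], [242.1, 200.7], [261.6, 227.3]] [ 0.666  -0.0412] -7.633305662706102 -10.703949997468026 0.07465552194713798 0.0928101893968201 stage xy 0.05911128165625833 -0.002259730283573329
[ 0.66739407 -0.03986485  0.46334221]
fanfront [279.4  85.8]
backstop inner [279.4  65.9]
side+ [234.7  87.2]
side- [324.1  87.3]
fan+y [241.5 122.2]
fan-y [317.2 122.3]
```

The wrist and side views agree: the fan is at stage (57, 0) mm and square. I'll descend behind it with the fingers 60 mm apart.

Emit:
{"api": "play_rows", "payload": {"deltas": [{"tx": 0.0, "ty": 0.0, "tz": -0.4, "twist": 0.0}, {"tx": 0.0, "ty": 0.0, "tz": -0.8, "twist": 0.0}, {"tx": 0.0, "ty": 0.0, "tz": -0.96, "twist": 0.0}, {"tx": 0.0, "ty": 0.0, "tz": -0.96, "twist": 0.0}]}}

```text
t: 17.1
tcp_pos: [0.591, -0.0237, 0.1733]
tcp_rot: [-3.125, 0.32, 0.015]
wrist_force: [-0.3, 0.1, 0.3]
width: 0.63
grip_force: 0.0
```

Emit:
{"api": "play_rows", "payload": {"deltas": [{"tx": 0.0, "ty": 0.0, "tz": -0.4, "twist": 0.0}, {"tx": 0.0, "ty": 0.0, "tz": -0.8, "twist": 0.0}, {"tx": 0.0, "ty": 0.0, "tz": -0.96, "twist": 0.0}, {"tx": 0.0, "ty": 0.0, "tz": -0.96, "twist": 0.0}, {"tx": 0.0, "ty": 0.0, "tz": -0.96, "twist": 0.0}]}}

```text
t: 17.6
tcp_pos: [0.5956, -0.0243, 0.0655]
tcp_rot: [3.125, -0.32, 0.005]
wrist_force: [0.1, -0.7, 0.3]
width: 0.632
grip_force: 0.0
```

Emit:
{"api": "play_rows", "payload": {"deltas": [{"tx": 0.0, "ty": 0.0, "tz": -0.2, "twist": 0.0}, {"tx": 0.0, "ty": 0.0, "tz": -0.32, "twist": 0.0}, {"tx": 0.0, "ty": 0.0, "tz": -0.39, "twist": 0.0}, {"tx": 0.0, "ty": 0.0, "tz": -0.39, "twist": 0.0}, {"tx": 0.0, "ty": 0.0, "tz": -0.39, "twist": 0.0}]}}

```text
t: 18.1
tcp_pos: [0.5946, -0.0241, 0.0175]
tcp_rot: [3.125, -0.32, 0.002]
wrist_force: [1.0, -0.1, -0.7]
width: 0.631
grip_force: 0.0
```

Emit:
{"api": "play_rows", "payload": {"deltas": [{"tx": 0.0, "ty": 0.0, "tz": -0.04, "twist": 0.0}, {"tx": 0.03, "ty": -0.006, "tz": -0.04, "twist": 0.0}, {"tx": 0.07, "ty": -0.015, "tz": -0.04, "twist": 0.0}, {"tx": 0.11, "ty": -0.023, "tz": -0.04, "twist": 0.0}, {"tx": 0.15, "ty": -0.031, "tz": -0.04, "twist": 0.0}, {"tx": 0.18, "ty": -0.038, "tz": -0.04, "twist": 0.0}, {"tx": 0.21, "ty": -0.044, "tz": -0.04, "twist": 0.0}, {"tx": 0.24, "ty": -0.05, "tz": -0.04, "twist": 0.0}]}}

```text
t: 18.9
tcp_pos: [0.623, -0.0301, 0.0118]
tcp_rot: [-3.125, 0.32, 0.001]
wrist_force: [-0.9, -0.4, 0.6]
width: 0.629
grip_force: 0.5
```

```bash
cat > chk.py <<'E'
from fanfit import *
import sys
s=r.get_state(); S=np.array([.6086,-.0269])
a=np.radians(-11.8); ex=np.array([np.cos(a),np.sin(a)]); ey=np.array([-ex[1],ex[0]])
p=s['tcp_pos'][:2]-S; x=float(sys.argv[1]); k=sys.argv[2]
print(s['t'],s['tcp_pos'],'tcp stage',p@ex,p@ey,s['wrist_force'])
for f in sys.argv[3:]:
  snap(f,f+k); q=screws(f+k,S+x*ex,a,rad=3); p=q[1]-S; print(f,*q,'stage xy',p@ex,p@ey)
E
python3 chk.py .071 8 side scene
```

```text
18.9 [ 0.62301365 -0.03006491  0.01179628] tcp stage 0.014756266084007616 -0.00015049540659738136 [-0.93084316 -0.36991893  0.61865198]
side [[347.1, 193.1], [359.9, 224.4], [323.0, 230.8], [313.2, 195.4]] [ 0.6819 -0.0384] -15.173254606632957 -12.814989985136908 0.07610922151112717 0.09254838133636627 stage xy 0.07410268419241202 0.0037325856292438424
scene [[218.6, 239.8], [204.1, 213.9], [241.7, 200.2], [255.4, 229.4]] [ 0.6768 -0.0438] -7.828345028078702 -14.535102506009524 0.08292147196827947 0.09378847214120488 stage xy 0.07021473918967311 -0.002596228134462388
```

Emit:
{"api": "play_rows", "payload": {"deltas": [{"tx": 0.01, "ty": -0.002, "tz": 0.0, "twist": 0.0}, {"tx": 0.02, "ty": -0.004, "tz": 0.0, "twist": 0.0}, {"tx": 0.03, "ty": -0.006, "tz": 0.0, "twist": 0.0}, {"tx": 0.04, "ty": -0.008, "tz": 0.0, "twist": 0.0}, {"tx": 0.05, "ty": -0.01, "tz": 0.0, "twist": 0.0}, {"tx": 0.06, "ty": -0.013, "tz": 0.0, "twist": 0.0}, {"tx": 0.068, "ty": -0.014, "tz": 0.0, "twist": 0.0}, {"tx": 0.068, "ty": -0.014, "tz": 0.0, "twist": 0.0}]}}

```text
t: 19.8
tcp_pos: [0.6299, -0.0315, 0.0117]
tcp_rot: [-3.125, 0.32, 0.005]
wrist_force: [-4.4, 1.1, 3.4]
width: 0.63
grip_force: 2.5
```

Emit:
{"api": "play_rows", "payload": {"deltas": [{"tx": 0.006, "ty": -0.001, "tz": 0.0, "twist": 0.0}, {"tx": 0.012, "ty": -0.002, "tz": 0.0, "twist": 0.0}]}}

```text
t: 20.0
tcp_pos: [0.63, -0.0315, 0.0117]
tcp_rot: [-3.125, 0.32, 0.011]
wrist_force: [-10.4, 1.6, 8.4]
width: 0.63
grip_force: 5.4
```

The force rose to 10 N with no further travel, so the fan is against the back stop. I'll back off, rise, and look.

Emit:
{"api": "play_rows", "payload": {"deltas": [{"tx": -0.04, "ty": 0.008, "tz": 0.0, "twist": 0.0}, {"tx": -0.1, "ty": 0.021, "tz": 0.0, "twist": 0.0}, {"tx": -0.2, "ty": 0.042, "tz": 0.0, "twist": 0.0}, {"tx": -0.3, "ty": 0.063, "tz": 0.3, "twist": 0.0}, {"tx": -0.3, "ty": 0.063, "tz": 0.95, "twist": 0.0}, {"tx": -0.3, "ty": 0.063, "tz": 0.95, "twist": 0.0}]}}

```text
t: 20.6
tcp_pos: [0.597, -0.0243, 0.1296]
tcp_rot: [3.125, -0.32, 0.008]
wrist_force: [0.1, 0.3, 0.5]
width: 0.629
grip_force: 0.0
```

Emit:
{"api": "play_rows", "payload": {"deltas": [{"tx": 0.0, "ty": 0.0, "tz": 0.9, "twist": 0.0}, {"tx": 0.0, "ty": 0.0, "tz": 0.9, "twist": 0.0}, {"tx": 0.0, "ty": 0.0, "tz": 0.9, "twist": 0.0}, {"tx": 0.0, "ty": 0.0, "tz": 0.9, "twist": 0.0}, {"tx": 0.0, "ty": 0.0, "tz": 0.9, "twist": 0.0}]}}

```text
t: 21.1
tcp_pos: [0.5953, -0.0242, 0.2321]
tcp_rot: [-3.125, 0.32, 0.004]
wrist_force: [-0.0, -0.9, -0.6]
width: 0.63
grip_force: 0.0
```

```bash
python3 chk.py .079 9 wrist side scene; python3 - <<'E'
from h import *
im=load('wrist9')['im']; s=load('side9')['im']
A=cv2.resize(im[50:190,200:360],None,fx=3,fy=3,interpolation=cv2.INTER_CUBIC); B=cv2.resize(s[150:270,270:400],(455,420),interpolation=cv2.INTER_CUBIC)[:,:320]
cv2.imwrite('pics/c9.png',np.hstack([A,B])[:,:,::-1])
E
```

```text
21.1 [ 0.59530486 -0.02424176  0.2320948 ] tcp stage -0.013557775686396297 -0.00011674231906127717 [-0.04469434 -0.85423151 -0.64893241]
wrist [[239.7, 67.5], [320.0, 67.4], [317.6, 141.0], [242.0, 141.2]] [ 0.6849 -0.0433] -11.77916999438543 -11.614080253224873 0.07889109400015312 0.0878612656419411 stage xy 0.07804131701272186 -0.00045037642016304476
side [[349.9, 192.5], [362.8, 223.9], [326.3, 230.2], [315.8, 197.9]] [ 0.6872 -0.0416] -11.891186812353574 -11.972236328297631 0.07705319643187297 0.08863416371380105 stage xy 0.07994506871874275 0.001684039059967953
scene [[215.8, 240.7], [201.8, 214.6], [235.8, 204.1], [254.8, 227.1]] [ 0.6831 -0.0448] -7.7670699036841295 -9.126426136700722 0.08103973459579988 0.08638385216233832 stage xy 0.0765860997907136 -0.002286770396620779
```

View pics/c9.png

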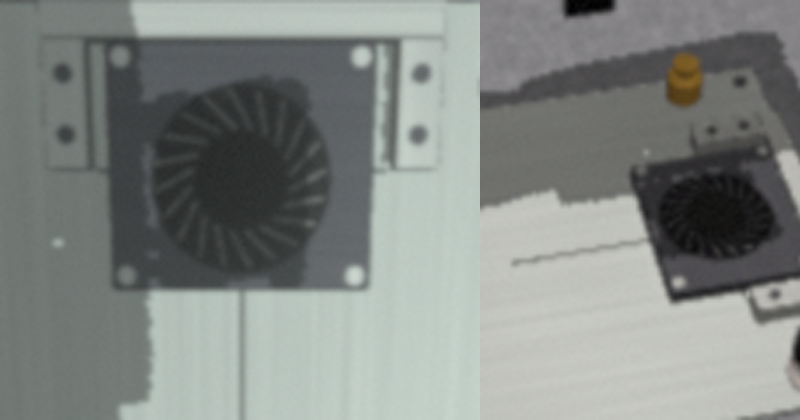

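The wrist crop shows the fan's outlet edge flush and parallel to the back stop. The fan spans columns 108–374 (middle 241), the stops 42–441 (middle 241.5) and the centre line is at 242, so it is centred with equal gaps. The arm is clear, so I'll hand in.

```bash
python3 -c "
from bench import r
print(r.sign_off())"
```

```text
the job is handed in; nothing more can be done
None
```

The job is handed in, with no verdict returned: the last images show the spreader bar flat in the tray and the fan flush, square and centred against the back stop, and I never aimed at or noticed contact with the weight, jar, dish or screwdriver, though I did not re-measure where they stand.

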